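# Close the cream pot, then lift the cover off its inner lid

### The job

Take the nested pair of lids by the inner lid's knob, draw it out from under the lips of its wooden holder, and lower it (do not drop it) onto the cream pot so that the inner lid is fully seated in the mouth with the cover still over it; let go of the knob. Then take the metal cover by its collar and lift it off alone, leaving the inner lid seated, level and undisturbed, and finish while still holding the cover level in the gripper, all of it higher than the top of the knob and touching nothing else. The cover and inner lid must not come apart before the pot is closed, and the jar, bottle and cupping dome must be left alone.

Things in the scene. Friction and masses are not known exactly. Their poses are not given: they have to be found in the camera images.
- holder: Low wooden lid holder, fixed; stands left or right of the robot's x axis, the pot on the other side. Origin: on the work surface, below the centre of the parked lids. Its x axis points to the closed rear (stop at x +66 mm): lids slide out along its -x, roughly towards the robot. Base board 6 thick, 142 wide, x -170 to +74; side walls' inner faces at y +-65, 37 high.
- holder_lips (a point): Point midway between the holder's two lips, 32 mm above the surface, axes as the holder's. The lips (underside 32, top 37 above the surface) run from x -50 to +50 and reach in to y +-43, over the rims of the parked lids (dia 120 below, 114 at the top, 25 high), so the pair cannot be lifted there; knob and collar stand up freely between them.
- holder_out (a point): Point on the holder's base board, 105 mm along its -x from the parked lids' centre: with the lids' centre here they still rest on the board, are free of the lips (free from 95 mm on) and can be lifted. Axes as the holder's.
- inner_lid: White inner lid with upright wooden knob, about 0.4 kg, loose. Origin: centre of underside, z up. Plug dia 82 from 0 to 8 mm, chamfered to dia 72 below; flange dia 103 from 8 to 12; knob dia 20 from 12 to 74 on the axis. Parked: origin 6 above the surface, inside the cover, knob 31 mm out of the collar. Lifted 4 mm by its knob, the flange bears on the cover's plate and lifts the cover too.
- cover: Steel outer cover, about 0.18 kg, loose. Origin: centre of lower rim, z up. Skirt 0 to 19 mm, flared: dia 120 outside, 113 inside at the rim, 114 and 107 at the top; plate 16 to 19; collar (the grip) dia 44, hole 30, from 19 to 43, knob free inside. 2 mm side play on the flange; held off-centre it drags the inner lid. Parked: origin 6 above the surface; on the pot: 4 below the inner lid's.
- pot: Open round blue ceramic pot in a black warmer base, fixed. Origin: centre of underside on the work surface, z up. Rim at 70 mm, outer dia 96, mouth dia 88, cream floor at 32; base dia 120, below 26. Lids on: flange on the rim, plug 8 mm down in the mouth with 3 mm clearance all round, cover's skirt outside the pot.
- pot_mouth (a point): Centre of the pot's mouth at rim height, 70 mm above the work surface. The seated inner lid's origin lies 8 mm below it.
- jar: Bystander: small closed jar, dia 60, 45 high, loose. Origin: centre of underside.
- bottle: Bystander: clear bottle, dia 46, 120 high, loose. Origin: centre of underside.
- cupping_dome: Bystander: clear cupping dome, dia 56, 56 high, loose, mouth down. Origin: centre of underside.
There are look-alikes about, which are no part of the job. Leave any green or orange look-alike of the inner_lid alone.

How it is judged:
By the outcome, as a careful person would: the job done as asked, in the order asked, and still so for the second after the job is handed in, while the arm keeps its last pose, push and grip.
It also fails if it takes over 58 s, if anything falls off the work surface, if the arm or the gripper's body presses on something with over 40 N, if the wrist force passes 120 N, or if a joint passes its speed limit or range.

### The arm

A 6-joint arm with a two-finger parallel gripper is mounted at the origin on the work surface. World frame = base frame: x ahead of the robot, y to its left, z up, the work surface at z = 0. Lengths are in m, angles in rad, forces in N, time in s.
With the tool pointing down it reaches from about 0.275 to 0.85 m from the base axis. Payload 19 kg.
Tool frame: the origin (TCP) lies on the mounting face of the last link; the fingertips stand 173 mm ahead of it and the grasp point (between the pads) lies 155 mm ahead of it; z points along the fingers, y is the direction in which the jaws open and shut (so a half turn about z gives the same grasp; the last joint's range is limited). The gripper opens to 85 mm and grips with 20 to 120 N. Pads are 22 mm wide; open, the fingers measure 114 mm over their backs; the gripper's body (76 mm by 85 mm) begins 54 mm behind the grasp point. The pads swing forward as they close: fully open they stand 13 mm farther back than shut.
Start: joints at [0.987, 0.15, 1.437, -0, 1.554, -0.134], TCP at [0.25, 0.518, 0.405] pointing down, gripper open.
Joint ranges: [-2.8, 2.8], [-0.68, 2.1], [0.12, 2.68], [-1.39, 4.53], [0.16, 2.79], [-2.81, 2.81]. Speed limits (rad/s): [1.89, 1.89, 2.22, 3.01, 3.01, 3.01].

### API

Orientations are given as a unit quaternion [w, x, y, z].
In Python, from plant import * gives the robot as it stands. The module is installed in compiled form; this text tells all that it offers.
- The arm moves only by the shell command python3 -m crank 'ROWS' [OPENING] [FORCE]. ROWS is a JSON object of lists of equal length, an entry for each row: "xyz": the shift along the tool's x, y, z in cm, a list of three; "delta_rot": the turn, a rotation vector about the tool's x, y, z in degrees, a list of three. In form: {"xyz": [[x, y, z], ...], "delta_rot": [[wx, wy, wz], ...]}. A call has 1 to 20 rows; each row shifts and turns the commanded pose from where the row before left it, along the tool's axes as they then stand; what a row does not reach is not made up. A row lasts 1/12 s, in which the tool goes at most 41.7 mm and 7.16 degrees, less where a joint would pass 70% of its speed; a pose out of reach is approached as far as the arm can. A call with a gripper value outside its range is refused whole. OPENING is the finger opening in cm, from 0 to 8.54, set as the call begins (- or left out, the last holds). The fingers move at their own pace and stop on an object; FORCE is the grip in N (left out, the last holds). Time passes only in rows, so rows that do not move let the fingers close. It gives the time, the measured TCP pose, the force and the opening at its end, in the units of the state.
- get_obs(): the state, without advancing time (a new reading comes with each control period).
- capture(name): name is "side" or "top"; returns a dict with "pixels" (400x640x3 uint8, red, green, blue), "fov_y" (degrees; the focal length in pixels is half the picture's height over the tangent of half this angle, whatever the lens; pixels are square), "cx", "cy" (the principal point, pixels), "T" (4x4, takes a point from camera to world coordinates). Camera axes: x right, y down, z forward; pixel columns grow to the right and rows downward; lengths in m; the calibration is good to about 2 mm. A picture is of the moment at which its call begins. There is no depth.
- job_done(): hands the job in, once; it reports no verdict.
The state is a dict: "time_s": time; "joint_positions": joint angles; "qvel": joint speeds; "effort": joint torques, N m; "tool_pos": TCP position; "ee_rot": TCP orientation; "ft_force": force on the tool from outside, world axes, zero at the start; "moment": the same for the moment, N m; "grip_width": finger opening in m.
Only numpy, scipy, OpenCV 4.12 (cv2) and the standard library are available. Lean on these libraries where they do the work, as an engineer would, in place of code of your own. Each camera call takes 0.05 s, during which the arm holds its last target. There are 200 camera calls.

## Working session

There is one attempt and no reset: what is moved stays moved. The work goes in short steps, Python scripts to look and compute and a shell command to move; the robot and the scene stay as the last step left them, time stands still between calls to the robot, and variables do not carry over. Pictures are saved under pics/ and viewed, about 8 in all and at most 12, crops included, and the job is handed in when it is done.

```bash
mkdir -p pics; cat > h.py <<'E'
from plant import *
import numpy as np, cv2
def cap(n,f=None):
    c=capture(n)
    if f: cv2.imwrite('pics/'+f,c['pixels'][:,:,::-1])
    return c
def foc(c): return 200/np.tan(np.radians(c['fov_y'])/2)
def ray(c,u,v):
    f=foc(c); d=np.array([(u-c['cx'])/f,(v-c['cy'])/f,1.]); T=np.array(c['T'])
    return T[:3,3],T[:3,:3]@d
def onz(c,u,v,z):
    o,d=ray(c,u,v); return o+d*(z-o[2])/d[2]
def proj(c,p):
    T=np.array(c['T']); q=T[:3,:3].T@(np.array(p)-T[:3,3]); f=foc(c); return q[:2]/q[2]*f+[c['cx'],c['cy']]
def tri(rays):
    A=0;b=0
    for o,d in rays:
        d=d/np.linalg.norm(d);P=np.eye(3)-np.outer(d,d);A=A+P;b=b+P@o
    p=np.linalg.solve(A,b); return p,[np.linalg.norm(np.cross(p-o,d/np.linalg.norm(d))) for o,d in rays]
E
python3 - <<'E'
from h import *
for n in('side','top'):
    c=cap(n,n+'0.png'); print(n,c['fov_y'],c['cx'],c['cy'],np.round(c['T'],4).tolist())
    np.savez(n+'0.npz',**c)
print(get_obs())
E
```

```text
side 47.10286782915622 319.3580904480119 196.78466399433236 [[0.982, -0.1181, 0.1476, 0.3624], [-0.1889, -0.6487, 0.7372, -0.8799], [0.0087, -0.7518, -0.6593, 0.7927], [0.0, 0.0, 0.0, 1.0]]
top 57.56205902784679 317.25873255227066 197.02489300568632 [[0.0124, -0.9976, 0.0677, 0.4699], [-0.9999, -0.0131, -0.0103, -0.0596], [0.0112, -0.0676, -0.9977, 1.0021], [0.0, 0.0, 0.0, 1.0]]
{'time_s': 0.1, 'joint_positions': array([ 9.87018883e-01,  1.50910154e-01,  1.43792931e+00, -3.01138022e-06,
        1.55382717e+00, -1.33999293e-01]), 'qvel': array([-9.67367216e-04, -2.25530924e-03, -6.37723070e-04, -3.90010589e-05,
        4.29115295e-05, -3.14798842e-04]), 'effort': array([ 4.55365836e-03, -7.14381409e+01, -5.71799219e+01, -1.69093491e-04,
        7.26132610e-03,  2.30205802e-05]), 'tool_pos': array([0.24998768, 0.51777289, 0.40416921]), 'ee_rot': array([-1.87198988e-04,  2.22998174e-01,  9.74818714e-01, -5.03304850e-04]), 'ft_force': array([ 0.41399768,  0.24455871, -0.44399266]), 'moment': array([ 0.01457671, -0.05532332, -0.02732897]), 'grip_width': 0.08547637433227569}
```

View pics/side0.png

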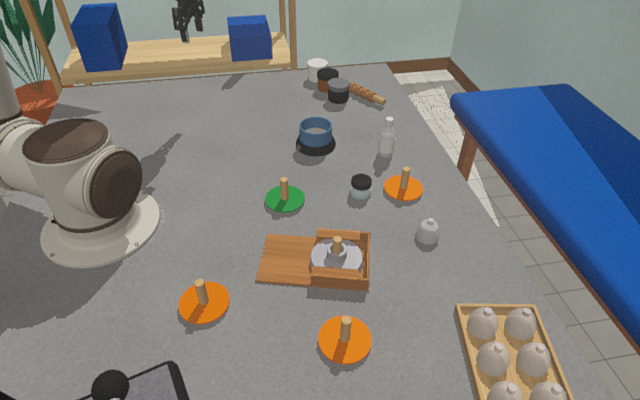

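View pics/top0.png

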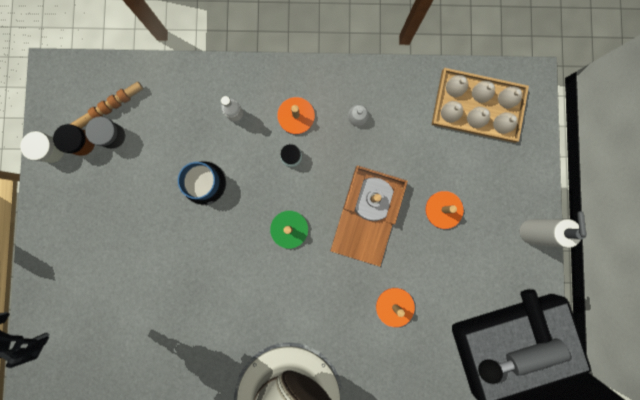

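Candidates for the inner lid's knob:

| Object | Side pixel | Top pixel |
|---|---|---|
| Pair in the wooden holder | (337,242) | (376,198) |
| Green look-alike | (284,187) | (288,230) |
| Orange look-alike | (405,178) | (295,112) |
| Orange look-alike | (201,292) | (400,312) |
| Orange look-alike | (346,328) | (452,210) |

I choose the steel and white pair in the holder. The pot is at side (316,132) and top (202,181). I'll check both in a close crop.

```bash
python3 - <<'E'
from h import *
s=cv2.imread('pics/side0.png');t=cv2.imread('pics/top0.png')
def z(i,u,v,w,h,k): return cv2.resize(i[v:v+h,u:u+w],None,fx=k,fy=k,interpolation=cv2.INTER_CUBIC)
a=np.vstack([np.hstack([z(s,290,220,95,75,4),z(t,325,160,95,75,4)]),np.hstack([z(s,270,110,95,60,4),z(t,155,150,95,60,4)])])
cv2.imwrite('pics/crop1.png',a)
E
```

```text
(no output)
```

View pics/crop1.png

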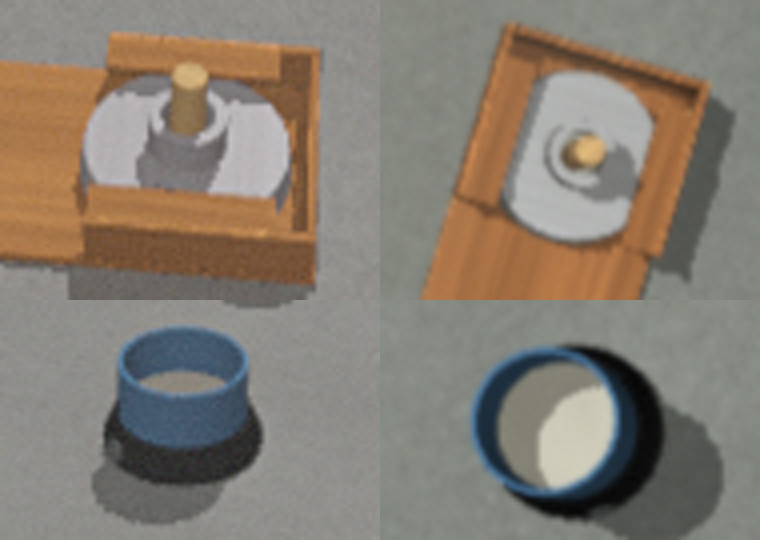

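The crop confirms the choice: a wooden knob in a steel collar, lying under two lips. The knob top is at side (337.5,238.5) and top (377.5,197.5). The holder's closed rear is at the far right, and the open blue pot is empty.

```bash
cat > m.py <<'E'
from h import *
s=dict(np.load('side0.npz'));t=dict(np.load('top0.npz'))
for nm,a,b in [('knobtop',(337.5,238.5),(377.5,197.5)),('collartop',(337,248.2),(374.7,198.7)),('rim',(315.7,125.2),(196.6,180.7)),
  ('rearL',(317.5,228.7),(358,166)),('rearR',(369.5,279.5),(407,181))]:
    p,e=tri([ray(s,*a),ray(t,*b)]); print(nm,p.round(4),np.round(e,4))
def knob(c,box):
    h=cv2.cvtColor(c['pixels'],cv2.COLOR_RGB2HSV);u,v,w,g=box
    m=cv2.inRange(h[v:v+g,u:u+w],(10,60,170),(28,255,255)); n,l,st,ce=cv2.connectedComponentsWithStats(m)
    print('knobmask',[(st[i].tolist(),(ce[i]+[u,v]).round(1)) for i in range(1,n) if st[i][4]>8])
knob(t,(366,188,22,20))
knob(s,(328,230,18,26))
from scipy.optimize import least_squares
for nm,c,box in (('side',s,(285,112,60,45)),('top',t,(170,155,50,55))):
    u,v,w,g=box;h=cv2.cvtColor(c['pixels'],cv2.COLOR_RGB2HSV)[v:v+g,u:u+w]
    m=cv2.inRange(h,(98,80,60 if nm=='side' else 95),(118,255,255))
    ys,xs=np.nonzero(m); 
    if nm=='side': # outer top edge: topmost blue per column -> far half of rim
        E=[(x+u,ys[xs==x].min()+v-.0) for x in np.unique(xs)]
    else:
        # rim: bright blue annulus; leftmost half outer edge
        E=[(xs[ys==y].min()+u,y+v) for y in np.unique(ys)]
    for z in (.06,.07,.08):
        P=np.array([onz(c,a,b,z)[:2] for a,b in E])
        f=least_squares(lambda q:np.hypot(*(P-q[:2]).T)-q[2],[*P.mean(0),.048],loss='soft_l1',f_scale=.001)
        print(nm,z,len(P),f.x.round(4),'rms',np.sqrt(np.mean(f.fun**2)).round(4))
print('top pts z.037:')
k=lambda x,y:((x-380)/4+325,y/4+160)
for q in [(512,24),(708,84),(455,200),(658,258)]: print(onz(t,*k(*q),.037).round(4))
k=lambda x,y:(x/4+290,y/4+220)
for q in [(110,35),(320,48),(317,237),(82,225)]: print('side',onz(s,*k(*q),.037).round(4))
E
python3 m.py
```

```text
knobtop [ 0.534  -0.2225  0.0799] [0.0007 0.0007]
collartop [ 0.5336 -0.2209  0.0476] [0.0014 0.0014]
rim [0.5723 0.2407 0.0695] [0.0012 0.0012]
rearL [ 0.5574 -0.1705  0.0712] [0.0567 0.0567]
rearR [ 0.5831 -0.3092  0.0372] [0.0017 0.0017]
knobmask [([8, 6, 7, 7, 40], array([377.1, 196.8]))]
knobmask [([0, 0, 18, 5, 56], array([337.9, 231.2])), ([0, 4, 18, 8, 78], array([336.5, 237.2]))]
side 0.06 32 [0.5746 0.2532 0.0468] rms 0.0017
side 0.07 32 [0.5717 0.2377 0.0462] rms 0.0017
side 0.08 32 [0.5688 0.2223 0.0455] rms 0.0016
top 0.06 37 [0.5745 0.2441 0.0484] rms 0.0006
top 0.07 37 [0.5733 0.2409 0.0479] rms 0.0005
top 0.08 37 [0.5722 0.2376 0.0474] rms 0.0005
top pts z.037:
[ 0.6201 -0.1775  0.037 ]
[ 0.5815 -0.3088  0.037 ]
[ 0.5018 -0.1403  0.037 ]
[ 0.4651 -0.2751  0.037 ]
side [ 0.5062 -0.1443  0.037 ]
side [ 0.6231 -0.1764  0.037 ]
side [ 0.5845 -0.3084  0.037 ]
side [ 0.466  -0.2784  0.037 ]
```

Measured positions:

| Point | Measured | Check |
|---|---|---|
| Knob top | (0.534, -0.222), z 0.080 | Text says 0.080 |
| Pot rim centre | (0.573, 0.241), z 0.0695 | Text says 0.070; radius 48 mm |
| Holder yaw | about -16.2° | Lid centre from the holder agrees within 4 mm |

Next I'll turn the jaws across the slide direction and move above the knob.

```bash
python3 -m crank '{"xyz":[[0,0,0],[0,0,0],[-0.8,-1,0],[-1.6,-2.1,0],[-1.6,-2.1,0],[-1.6,-2.1,0],[-1.6,-2.1,0],[-1.6,-2.1,0],[-1.6,-2.1,0],[-1.6,-2.1,0],[-1.6,-2.1,0],[-1.6,-2.1,0],[-1.6,-2.1,0],[-1.6,-2.1,0],[-1.6,-2.1,0],[-1.6,-2.1,0],[-1.6,-2.1,0]],"delta_rot":[[0,0,-4.8],[0,0,-4.8],[0,0,0],[0,0,0],[0,0,0],[0,0,0],[0,0,0],[0,0,0],[0,0,0],[0,0,0],[0,0,0],[0,0,0],[0,0,0],[0,0,0],[0,0,0],[0,0,0],[0,0,0]]}' 7 60
python3 -m crank '{"xyz":[[-1.6,-2.1,0],[-1.6,-2.1,0],[-1.6,-2.1,0],[-1.6,-2.1,0],[-1.6,-2.1,0],[-1.6,-2.1,0],[-1.6,-2.1,0],[-1.6,-2.1,0],[-1.6,-2.1,0],[-1.6,-2.1,0],[-1.6,-2.1,0],[-1.6,-2.1,0],[-1.6,-2.1,0],[-1.6,-2.1,0],[-1.6,-2.1,0],[-0.8,-1,0],[0,0,0],[0,0,0]],"delta_rot":[[0,0,0],[0,0,0],[0,0,0],[0,0,0],[0,0,0],[0,0,0],[0,0,0],[0,0,0],[0,0,0],[0,0,0],[0,0,0],[0,0,0],[0,0,0],[0,0,0],[0,0,0],[0,0,0],[0,0,0],[0,0,0]]}'
cat >> h.py <<'E'
from scipy.spatial.transform import Rotation as R
def st(): 
    o=get_obs();q=o['ee_rot'];r=R.from_quat([q[1],q[2],q[3],q[0]]).as_matrix();return o,np.array(o['tool_pos']),r
def need(target,off=.155):
    """shift of the grasp point (off ahead of TCP) to target, in tool axes, cm"""
    o,p,r=st(); g=p+r[:,2]*off
    print('t',round(o['time_s'],2),'tcp',p.round(4),'grasp',g.round(4),'yaw y',np.degrees(np.arctan2(r[1,1],r[0,1])).round(2),'tilt',np.degrees(np.arccos(-r[2,2])).round(2),'F',np.round(o['ft_force'],1),'w',round(o['grip_width'],4))
    print('need cm',(r.T@(np.array(target)-g)*100).round(2)); return g
E
python3 -c "
from h import *
need([.534,-.222,.071])"
```

```text
time_s: 1.52
tool_pos: [0.388, 0.1595, 0.4046]
ee_rot: [0.0, 0.142, 0.99, -0.0]
ft_force: [0.5, 0.2, 0.6]
grip_width: 0.0703
time_s: 3.02
tool_pos: [0.5355, -0.2203, 0.4042]
ee_rot: [-0.001, 0.142, 0.99, 0.0]
ft_force: [0.0, 0.6, 0.4]
grip_width: 0.07
t 3.02 tcp [ 0.5355 -0.2203  0.4042] grasp [ 0.5353 -0.2202  0.2492] yaw y 73.71 tilt 0.07 F [0.  0.6 0.4] w 0.07
need cm [ 0.06 -0.21 17.82]
```

```bash
python3 -m crank '{"xyz":[[0.1,-0.2,0.8],[0,0,1.5],[0,0,2],[0,0,2],[0,0,2],[0,0,2],[0,0,2],[0,0,2],[0,0,1.5],[0,0,1],[0,0,0.6],[0,0,0.4],[0,0,0],[0,0,0]],"delta_rot":[[0,0,0],[0,0,0],[0,0,0],[0,0,0],[0,0,0],[0,0,0],[0,0,0],[0,0,0],[0,0,0],[0,0,0],[0,0,0],[0,0,0],[0,0,0],[0,0,0]]}'
python3 -m crank '{"xyz":[[0,0,0],[0,0,0],[0,0,0],[0,0,0],[0,0,0],[0,0,0],[0,0,0],[0,0,0],[0,0,0],[0,0,0]],"delta_rot":[[0,0,0],[0,0,0],[0,0,0],[0,0,0],[0,0,0],[0,0,0],[0,0,0],[0,0,0],[0,0,0],[0,0,0]]}' 1 60
python3 -c "
from h import *
need([.534,-.222,.071])
a=cap('side')['pixels'][200:300,280:400,::-1];b=cap('top')['pixels'][140:240,320:440,::-1]
cv2.imwrite('pics/grasp.png',cv2.resize(np.hstack([a,b]),None,fx=3,fy=3,interpolation=cv2.INTER_CUBIC))"
```

```text
time_s: 4.18
tool_pos: [0.5344, -0.2216, 0.2274]
ee_rot: [0.0, 0.141, 0.99, -0.0]
ft_force: [-0.1, -0.4, 0.4]
grip_width: 0.0696
time_s: 5.02
tool_pos: [0.5344, -0.2218, 0.227]
ee_rot: [0.0, 0.141, 0.99, -0.0]
ft_force: [-2.1, -1.8, 5.3]
grip_width: 0.0184
t 5.02 tcp [ 0.5344 -0.2218  0.227 ] grasp [ 0.5344 -0.2219  0.072 ] yaw y 73.83 tilt 0.03 F [-2.1 -1.8  5.3] w 0.0184
need cm [ 0.03 -0.02  0.1 ]
```

View pics/grasp.png

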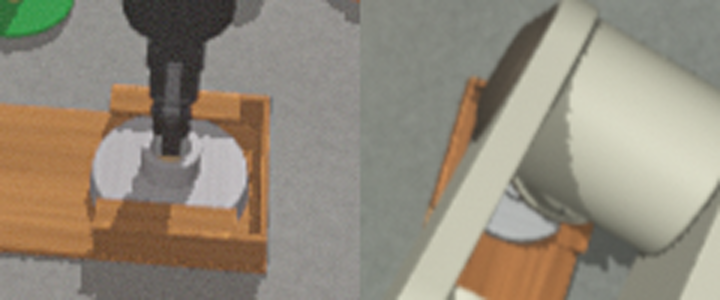

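The grip is on the knob at crop (172,150), just above the collar, and the lid is flat. I'll draw it out along tool +x.

```bash
python3 -m crank '{"xyz":[[0,0,-0.1],[0.3,0,0],[0.6,0,0],[0.8,0,0],[0.8,0,0],[0.8,0,0],[0.8,0,0],[0.8,0,0],[0.8,0,0],[0.8,0,0],[0.8,0,0],[0.8,0,0],[0.8,0,0],[0.8,0,0],[0.5,0,0],[0.3,0,0],[0,0,0],[0,0,0]],"delta_rot":[[0,0,0],[0,0,0],[0,0,0],[0,0,0],[0,0,0],[0,0,0],[0,0,0],[0,0,0],[0,0,0],[0,0,0],[0,0,0],[0,0,0],[0,0,0],[0,0,0],[0,0,0],[0,0,0],[0,0,0],[0,0,0]]}'
python3 -c "
from h import *
need([.573,.241,.2])
a=cap('side')['pixels'][190:310,230:390,::-1];
cv2.imwrite('pics/out.png',cv2.resize(a,None,fx=3,fy=3,interpolation=cv2.INTER_CUBIC))"
```

```text
time_s: 6.62
tool_pos: [0.4335, -0.1925, 0.2278]
ee_rot: [0.0, 0.141, 0.99, -0.0]
ft_force: [0.1, 0.3, -4.4]
grip_width: 0.0182
t 6.62 tcp [ 0.4335 -0.1925  0.2278] grasp [ 0.4335 -0.1925  0.0728] yaw y 73.82 tilt 0.01 F [ 0.1  0.3 -4.4] w 0.0182
need cm [ -1.32  45.52 -12.72]
```

View pics/out.png

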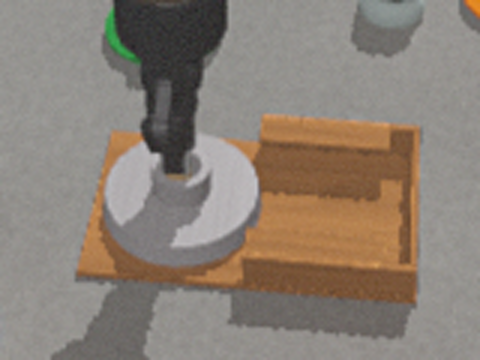

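The lids' centre is now 105 mm out and free of the lips. I'll lift and carry to above the pot.

```bash
python3 -m crank '{"xyz":[[0,0,-0.2],[0,0,-0.4],[0,0,-0.7],[0,0,-1],[0,0,-1.3],[0,0,-1.4],[0,0,-1.5],[0,0,-1.5],[0,0,-1.5],[0,0,-1.3],[0,0,-1],[0,0,-0.6],[0,0,-0.3],[0,0.3,0],[0,0.7,0],[0,1.1,0],[0,1.5,0],[0,1.8,0],[0,2,0],[-0.1,2,0]],"delta_rot":[[0,0,0],[0,0,0],[0,0,0],[0,0,0],[0,0,0],[0,0,0],[0,0,0],[0,0,0],[0,0,0],[0,0,0],[0,0,0],[0,0,0],[0,0,0],[0,0,0],[0,0,0],[0,0,0],[0,0,0],[0,0,0],[0,0,0],[0,0,0]]}'
python3 -m crank '{"xyz":[[-0.1,2,0],[-0.1,2,0],[-0.1,2,0],[-0.1,2,0],[-0.1,2,0],[-0.1,2,0],[-0.1,2,0],[-0.1,2,0],[-0.1,2,0],[-0.1,2,0],[-0.1,2,0],[-0.1,2,0],[0,2,0],[0,2,0],[0,1.8,0],[0,1.5,0],[0,1.1,0],[0,0.8,0],[0,0.5,0],[0,0.3,0]],"delta_rot":[[0,0,0],[0,0,0],[0,0,0],[0,0,0],[0,0,0],[0,0,0],[0,0,0],[0,0,0],[0,0,0],[0,0,0],[0,0,0],[0,0,0],[0,0,0],[0,0,0],[0,0,0],[0,0,0],[0,0,0],[0,0,0],[0,0,0],[0,0,0]]}'
python3 -c "
from h import *
need([.573,.241,.2])"
```

```text
time_s: 8.33
tool_pos: [0.4607, -0.1007, 0.3541]
ee_rot: [-0.0, 0.141, 0.99, 0.0]
ft_force: [-0.5, 0.4, -5.7]
grip_width: 0.0181
time_s: 10.0
tool_pos: [0.5669, 0.2212, 0.3545]
ee_rot: [-0.0, 0.141, 0.99, -0.0]
ft_force: [0.0, -0.0, -5.3]
grip_width: 0.0185
t 10.0 tcp [0.5669 0.2212 0.3545] grasp [0.5668 0.2211 0.1995] yaw y 73.84 tilt 0.03 F [ 0.  -0.  -5.3] w 0.0185
need cm [-0.04  2.08 -0.05]
```

```bash
python3 -m crank '{"xyz":[[0,0.3,0],[0,0.5,0],[0,0.5,0],[0,0.4,0.3],[0,0.3,0.5],[0,0.1,0.7],[0,0,0.7],[0,0,0.6],[0,0,0.4],[0,0,0.3],[0,0,0],[0,0,0],[0,0,0],[0,0,0]],"delta_rot":[[0,0,0],[0,0,0],[0,0,0],[0,0,0],[0,0,0],[0,0,0],[0,0,0],[0,0,0],[0,0,0],[0,0,0],[0,0,0],[0,0,0],[0,0,0],[0,0,0]]}'
python3 - <<'E'
from h import *
need([.573,.241,.128])
s=cap('side');t=cap('top');np.savez('side1.npz',**s);np.savez('top1.npz',**t)
a=s['pixels'][70:170,260:380,::-1];b=t['pixels'][130:230,140:260,::-1]
cv2.imwrite('pics/hover.png',cv2.resize(np.hstack([a,b]),None,fx=3.3,fy=3.3,interpolation=cv2.INTER_CUBIC))
print('expected side px: cover rim centre',proj(s,[.573,.241,.095]).round(1),'collar top',proj(s,[.573,.241,.138]).round(1),'cover top',proj(s,[.573,.241,.114]).round(1))
E
```

```text
time_s: 11.17
tool_pos: [0.5727, 0.2409, 0.3201]
ee_rot: [0.0, 0.141, 0.99, 0.0]
ft_force: [0.3, -0.9, -6.5]
grip_width: 0.018
t 11.17 tcp [0.5727 0.2409 0.3201] grasp [0.5728 0.241  0.1651] yaw y 73.83 tilt 0.03 F [ 0.3 -0.9 -6.5] w 0.018
need cm [-0.01  0.01  3.71]
expected side px: cover rim centre [315.5 117.6] collar top [315.6 104.3] cover top [315.5 111.8]
```

View pics/hover.png

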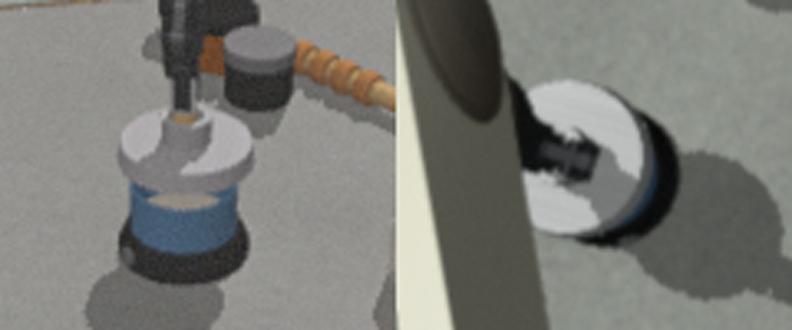

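The side view shows the pair hanging level over the pot: cover about x 118–254 and pot about x 131–238 in the crop. I'll measure the centring numerically.

```bash
python3 - <<'E'
from h import *
from scipy.optimize import least_squares
s=dict(np.load('side1.npz'));t=dict(np.load('top1.npz'))
# side: per-row extents of cover vs pot
h=cv2.cvtColor(s['pixels'],cv2.COLOR_RGB2HSV)
for v in range(106,150,2):
    r=h[v,285:350]; g=np.nonzero((r[:,1]<30)&(r[:,2]>150))[0]; b=np.nonzero((r[:,0]>98)&(r[:,0]<120)&(r[:,1]>80)&(r[:,2]>60))[0]
    print(v,'cover',(g.min()+285,g.max()+285,(g.min()+g.max())/2+285) if len(g) else '','pot',(b.min()+285,b.max()+285,(b.min()+b.max())/2+285) if len(b) else '')
for z in (.06,.045): print('exp pot axis px',proj(s,[.573,.241,z]).round(1))
# top: cover right/top/bottom outer edge
h=cv2.cvtColor(t['pixels'],cv2.COLOR_RGB2HSV)[150:215,174:230]
m=((h[:,:,1]<25)&(h[:,:,2]>165)).astype(np.uint8)
n,l,sta,ce=cv2.connectedComponentsWithStats(m);print(sta[1:].tolist())
ys,xs=np.nonzero(m)
E=[(x+174,ys[xs==x].min()+150-.5) for x in np.unique(xs)]
P=np.array([onz(t,a,b,.114)[:2] for a,b in E])
f=least_squares(lambda q:np.hypot(*(P-q[:2]).T)-.057,[.573,.241],loss='soft_l1',f_scale=.001);print('cover top-view',f.x.round(4),np.abs(f.fun).mean().round(4),len(P))
E
```

```text
106 cover (np.int64(300), np.int64(349), np.float64(324.5)) pot 
108 cover (np.int64(294), np.int64(348), np.float64(321.0)) pot 
110 cover (np.int64(289), np.int64(346), np.float64(317.5)) pot 
112 cover (np.int64(296), np.int64(343), np.float64(319.5)) pot 
114 cover (np.int64(292), np.int64(344), np.float64(318.0)) pot 
116 cover (np.int64(289), np.int64(347), np.float64(318.0)) pot 
118 cover (np.int64(294), np.int64(346), np.float64(320.0)) pot 
120 cover (np.int64(290), np.int64(346), np.float64(318.0)) pot 
122 cover (np.int64(294), np.int64(349), np.float64(321.5)) pot 
124 cover (np.int64(339), np.int64(344), np.float64(341.5)) pot 
126 cover (np.int64(286), np.int64(297), np.float64(291.5)) pot (np.int64(300), np.int64(300), np.float64(300.0))
128 cover (np.int64(291), np.int64(333), np.float64(312.0)) pot (np.int64(300), np.int64(330), np.float64(315.0))
130 cover (np.int64(291), np.int64(337), np.float64(314.0)) pot (np.int64(300), np.int64(330), np.float64(315.0))
132 cover (np.int64(332), np.int64(348), np.float64(340.0)) pot (np.int64(300), np.int64(330), np.float64(31
[... 264 characters left out ...]
 np.int64(331), np.float64(315.5))
140 cover (np.int64(286), np.int64(348), np.float64(317.0)) pot (np.int64(301), np.int64(330), np.float64(315.5))
142 cover (np.int64(336), np.int64(337), np.float64(336.5)) pot (np.int64(302), np.int64(327), np.float64(314.5))
144 cover (np.int64(286), np.int64(349), np.float64(317.5)) pot (np.int64(304), np.int64(325), np.float64(314.5))
146 cover (np.int64(336), np.int64(348), np.float64(342.0)) pot (np.int64(310), np.int64(319), np.float64(314.5))
148 cover (np.int64(287), np.int64(348), np.float64(317.5)) pot 
exp pot axis px [315.5 127.9]
exp pot axis px [315.5 132.3]
[[6, 4, 34, 30, 489], [5, 33, 22, 17, 248]]
cover top-view [0.5751 0.2421] 0.0015 35
```

The cover's top-view centre is about 2 mm in +x from the pot. That matches its side play, since it trailed the flange during the pull. The knob itself is within 1 mm of the pot's axis. I'll nudge 0.5 mm and lower.

```bash
python3 -m crank '{"xyz":[[0.05,0,0.2],[0,0,0.3],[0,0,0.3],[0,0,0.3],[0,0,0.3],[0,0,0.3],[0,0,0.3],[0,0,0.3],[0,0,0.3],[0,0,0.2],[0,0,0.2],[0,0,0.2],[0,0,0],[0,0,0]],"delta_rot":[[0,0,0],[0,0,0],[0,0,0],[0,0,0],[0,0,0],[0,0,0],[0,0,0],[0,0,0],[0,0,0],[0,0,0],[0,0,0],[0,0,0],[0,0,0],[0,0,0]]}'
python3 -m crank '{"xyz":[[0,0,0.1],[0,0,0.1],[0,0,0.1],[0,0,0.1],[0,0,0],[0,0,0],[0,0,0]],"delta_rot":[[0,0,0],[0,0,0],[0,0,0],[0,0,0],[0,0,0],[0,0,0],[0,0,0]]}'
python3 - <<'E'
from h import *
need([.5725,.241,.128])
a=cap('side')['pixels'][70:170,260:380,::-1];b=cap('top')['pixels'][130:230,140:260,::-1]
cv2.imwrite('pics/seat.png',cv2.resize(np.hstack([a,b]),None,fx=3.3,fy=3.3,interpolation=cv2.INTER_CUBIC))
E
```

```text
time_s: 12.43
tool_pos: [0.5722, 0.2411, 0.2876]
ee_rot: [-0.0, 0.141, 0.99, -0.0]
ft_force: [0.0, 0.0, -6.4]
grip_width: 0.0181
time_s: 13.02
tool_pos: [0.5722, 0.2411, 0.2837]
ee_rot: [0.0, 0.141, 0.99, -0.0]
ft_force: [-0.5, -0.7, -6.5]
grip_width: 0.0178
t 13.02 tcp [0.5722 0.2411 0.2837] grasp [0.5722 0.2411 0.1287] yaw y 73.83 tilt 0.0 F [-0.5 -0.7 -6.5] w 0.0178
need cm [-0.03 -0.    0.07]
```

View pics/seat.png

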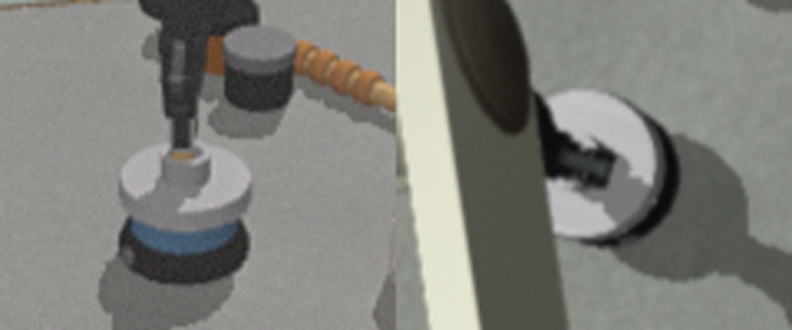

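The cover is level over the rim and the force still shows the full weight (6.5 N), so the lid is not touching yet. I'll go on in small steps.

```bash
for i in 1 2; do python3 -m crank '{"xyz":[[0,0,0.05],[0,0,0.05],[0,0,0],[0,0,0],[0,0,0]],"delta_rot":[[0,0,0],[0,0,0],[0,0,0],[0,0,0],[0,0,0]]}'; done
```

```text
time_s: 13.53
tool_pos: [0.5722, 0.241, 0.283]
ee_rot: [0.0, 0.141, 0.99, -0.0]
ft_force: [-3.2, -3.3, 2.2]
grip_width: 0.0183
time_s: 13.95
tool_pos: [0.5722, 0.2409, 0.2829]
ee_rot: [0.0, 0.141, 0.99, -0.0]
ft_force: [-7.8, -5.2, 13.5]
grip_width: 0.0185
```

Contact came at TCP z 0.2829, which is 55.9 mm above the parked grasp against 56 mm expected, so the lid is fully seated. I'll relieve the push, open and rise.

```bash
python3 -m crank '{"xyz":[[0,0,-0.1],[0,0,0]],"delta_rot":[[0,0,0],[0,0,0]]}'
python3 -m crank '{"xyz":[[0,0,0],[0,0,0],[0,0,0],[0,0,0],[0,0,0],[0,0,0],[0,0,-0.4],[0,0,-0.8],[0,0,-1.2],[0,0,-1.5],[0,0,-1.5],[0,0,-1.2],[0,0,-0.8],[0,0,-0.4],[0,0,0],[0,0,0]],"delta_rot":[[0,0,0],[0,0,0],[0,0,0],[0,0,0],[0,0,0],[0,0,0],[0,0,0],[0,0,0],[0,0,0],[0,0,0],[0,0,0],[0,0,0],[0,0,0],[0,0,0],[0,0,0],[0,0,0]]}' 7.5
python3 - <<'E'
from h import *
need([.5725,.241,.097])
s=cap('side');t=cap('top');np.savez('side2.npz',**s);np.savez('top2.npz',**t)
a=s['pixels'][85:165,265:365,::-1];b=t['pixels'][140:220,150:250,::-1]
cv2.imwrite('pics/rel.png',cv2.resize(np.hstack([a,b]),None,fx=4,fy=4,interpolation=cv2.INTER_CUBIC))
for z in (.136,.101,.077): print(z,proj(s,[.5725,.241,z]).round(1),proj(t,[.5725,.241,z]).round(1))
E
```

```text
time_s: 14.12
tool_pos: [0.5722, 0.241, 0.283]
ee_rot: [0.0, 0.141, 0.99, -0.0]
ft_force: [-3.6, -4.6, 5.1]
grip_width: 0.0179
time_s: 15.45
tool_pos: [0.5722, 0.2411, 0.3603]
ee_rot: [-0.0, 0.141, 0.99, -0.0]
ft_force: [0.1, -0.5, -0.9]
grip_width: 0.0752
t 15.45 tcp [0.5722 0.2411 0.3603] grasp [0.5721 0.241  0.2053] yaw y 73.83 tilt 0.03 F [ 0.1 -0.5 -0.9] w 0.0752
need cm [-5.000e-02  1.000e-02  1.083e+01]
0.136 [315.4 105. ] [187.7 177. ]
0.101 [315.4 115.8] [192.5 178.7]
0.077 [315.3 123. ] [195.6 179.8]
```

View pics/rel.png

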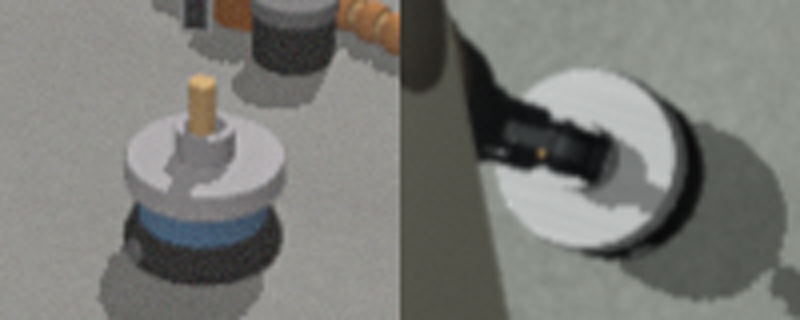

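The pair is seated and level. The knob top is at side (315.5,105.5) against (315.4,105) predicted. The collar is about 1 px to the right, consistent with the 2 mm play. I'll refine the cover centre before gripping the collar.

```bash
python3 - <<'E'
from h import *
from scipy.optimize import least_squares
s=dict(np.load('side2.npz'));t=dict(np.load('top2.npz'))
def edge(c,u0,v0,rad,angs,thr):
    g=cv2.GaussianBlur(cv2.cvtColor(c['pixels'],cv2.COLOR_RGB2GRAY),(0,0),.7).astype(np.float32);E=[]
    for a in np.radians(angs):
        r=np.arange(rad[0],rad[1],.2);x=(u0+r*np.cos(a)).astype(np.float32);y=(v0+r*np.sin(a)).astype(np.float32)
        p=cv2.remap(g,x[None],y[None],cv2.INTER_LINEAR)[0]; d=np.diff(p); i=d.argmin()
        if d[i]<-4: E.append((x[i],y[i]))
    return E
Ps=[onz(s,a,b,.077)[:2] for a,b in edge(s,315.5,123,(10,24),range(185,356,6),0)]
Pt=[onz(t,a,b,.077)[:2] for a,b in edge(t,196,180,(17,27),list(range(-110,-10,6))+list(range(60,170,6)),0)]
for nm,P in (('side',Ps),('top',Pt),('both',Ps+Pt)):
    P=np.array(P);f=least_squares(lambda q:np.hypot(*(P-q[:2]).T)-.057,[.573,.241],loss='soft_l1',f_scale=.001);print(nm,len(P),f.x.round(4),np.abs(f.fun).mean().round(4))
E
```

```text
side 2 [0.6566 0.3513] 0.0
top 35 [0.5743 0.2414] 0.0014
both 37 [0.5745 0.2418] 0.0041
```

Cover centre is about (0.5743, 0.2412). I'll shift there, open to 56 mm and descend around the collar with the tips just above the plate.

```bash
python3 -m crank '{"xyz":[[-0.2,0.05,0],[0,0,0.5],[0,0,1],[0,0,1.3],[0,0,1.5],[0,0,1.5],[0,0,1.3],[0,0,1.2],[0,0,0.9],[0,0,0.6],[0,0,0.4],[0,0,0.3],[0,0,0.2],[0,0,0],[0,0,0]],"delta_rot":[[0,0,0],[0,0,0],[0,0,0],[0,0,0],[0,0,0],[0,0,0],[0,0,0],[0,0,0],[0,0,0],[0,0,0],[0,0,0],[0,0,0],[0,0,0],[0,0,0],[0,0,0]]}' 5.6 40
python3 - <<'E'
from h import *
need([.5741,.241,.094])
a=cap('side')['pixels'][85:165,265:365,::-1];b=cap('top')['pixels'][140:220,150:250,::-1]
cv2.imwrite('pics/col.png',cv2.resize(np.hstack([a,b]),None,fx=4,fy=4,interpolation=cv2.INTER_CUBIC))
E
```

```text
time_s: 16.8
tool_pos: [0.5743, 0.241, 0.2541]
ee_rot: [0.0, 0.141, 0.99, 0.0]
ft_force: [-0.1, -0.0, 0.1]
grip_width: 0.056
t 16.8 tcp [0.5743 0.241  0.2541] grasp [0.5744 0.2411 0.0991] yaw y 73.83 tilt 0.03 F [-0.1 -0.   0.1] w 0.056
need cm [ 0.03 -0.01  0.51]
```

View pics/col.png

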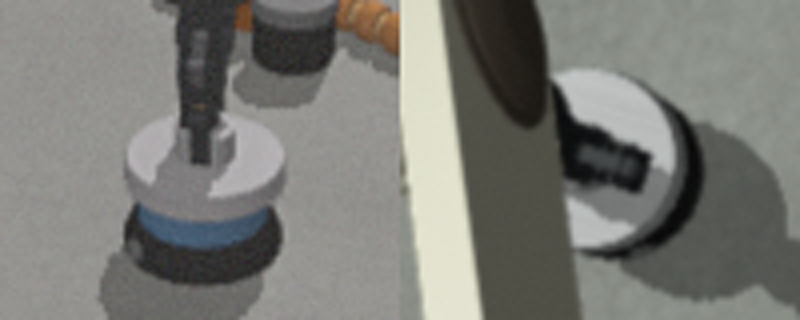

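The near finger is beside the collar with its tip at crop (200,164), about 8 mm above the plate, and nothing is touching. I'll go down 4 mm and close.

```bash
python3 -m crank '{"xyz":[[0,0,0.2],[0,0,0.2],[0,0,0],[0,0,0]],"delta_rot":[[0,0,0],[0,0,0],[0,0,0],[0,0,0]]}'
python3 -m crank '{"xyz":[[0,0,0],[0,0,0],[0,0,0],[0,0,0],[0,0,0],[0,0,0],[0,0,0],[0,0,0]],"delta_rot":[[0,0,0],[0,0,0],[0,0,0],[0,0,0],[0,0,0],[0,0,0],[0,0,0],[0,0,0]]}' 4 40
```

```text
time_s: 17.23
tool_pos: [0.5742, 0.241, 0.2495]
ee_rot: [-0.0, 0.141, 0.99, -0.0]
ft_force: [0.5, -0.8, 0.4]
grip_width: 0.0557
time_s: 17.9
tool_pos: [0.5743, 0.241, 0.2499]
ee_rot: [0.0, 0.141, 0.99, 0.0]
ft_force: [-1.0, -0.1, 5.6]
grip_width: 0.0432
```

```bash
python3 -m crank '{"xyz":[[0,0,0],[0,0,0],[0,0,0],[0,0,-0.1],[0,0,-0.1],[0,0,-0.1],[0,0,-0.2],[0,0,-0.2],[0,0,-0.2],[0,0,-0.2],[0,0,-0.2],[0,0,-0.2],[0,0,0],[0,0,0]],"delta_rot":[[0,0,0],[0,0,0],[0,0,0],[0,0,0],[0,0,0],[0,0,0],[0,0,0],[0,0,0],[0,0,0],[0,0,0],[0,0,0],[0,0,0],[0,0,0],[0,0,0]]}' 3.5 50
```

```text
time_s: 19.07
tool_pos: [0.5743, 0.241, 0.2648]
ee_rot: [0.0, 0.141, 0.99, -0.0]
ft_force: [0.2, 0.3, -2.5]
grip_width: 0.0429
```

The force is -2.5 N, so only the cover (1.8 N) hangs in the gripper. I'll lift it straight clear of the knob.

```bash
python3 -m crank '{"xyz":[[0,0,-0.3],[0,0,-0.5],[0,0,-0.7],[0,0,-0.9],[0,0,-1],[0,0,-1],[0,0,-1],[0,0,-1],[0,0,-1],[0,0,-1],[0,0,-1],[0,0,-1],[0,0,-0.8],[0,0,-0.6],[0,0,-0.4],[0,0,-0.2],[0,0,0],[0,0,0],[0,0,0],[0,0,0]],"delta_rot":[[0,0,0],[0,0,0],[0,0,0],[0,0,0],[0,0,0],[0,0,0],[0,0,0],[0,0,0],[0,0,0],[0,0,0],[0,0,0],[0,0,0],[0,0,0],[0,0,0],[0,0,0],[0,0,0],[0,0,0],[0,0,0],[0,0,0],[0,0,0]]}'
python3 - <<'E'
from h import *
need([.5741,.241,.094])
s=cap('side')
cv2.imwrite('pics/end.png',cv2.resize(s['pixels'][40:165,255:385,::-1],None,fx=4,fy=4,interpolation=cv2.INTER_CUBIC))
for p in ([.5722,.241,.136],[.5722,.241,.074],[.5742,.241,.058+.137]): print(((proj(s,p)-[255,40])*4).round(0))
E
```

```text
time_s: 20.73
tool_pos: [0.5743, 0.241, 0.3882]
ee_rot: [-0.0, 0.141, 0.99, -0.0]
ft_force: [0.2, -0.3, -2.3]
grip_width: 0.043
t 20.73 tcp [0.5743 0.241  0.3882] grasp [0.5741 0.241  0.2332] yaw y 73.83 tilt 0.04 F [ 0.2 -0.3 -2.3] w 0.043
need cm [-0.000e+00  1.000e-02  1.392e+01]
[241. 260.]
[241. 335.]
[244. 183.]
```

View pics/end.png

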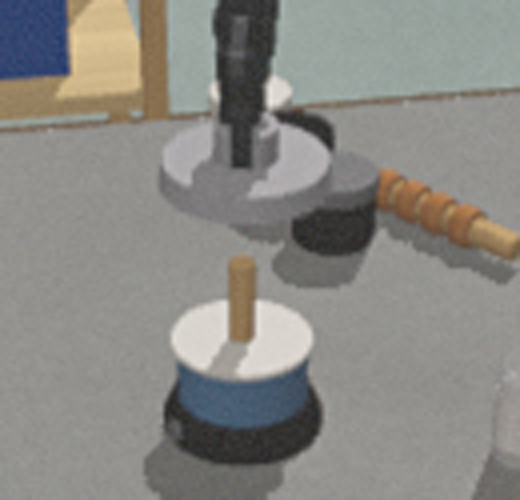

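The inner lid is seated, with its knob top at (241,260) exactly as predicted. The cover hangs clear above it. As a last check, I'll overlay the projected outline of a level cover.

```bash
python3 - <<'E'
from h import *
s=cap('side');im=cv2.resize(s['pixels'][60:110,280:355,::-1],None,fx=10,fy=10,interpolation=cv2.INTER_CUBIC)
for r,z,col in((.057,.2153,(0,0,255)),(.060,.1963,(0,200,0))):
    pts=np.array([(proj(s,[.5743+r*np.cos(a),.241+r*np.sin(a),z])-[280,60]+.5)*10 for a in np.linspace(0,6.283,90)]).astype(int)
    cv2.polylines(im,[pts],True,col,1)
cv2.imwrite('pics/ov.png',im)
E
```

```text
(no output)
```

View pics/ov.png

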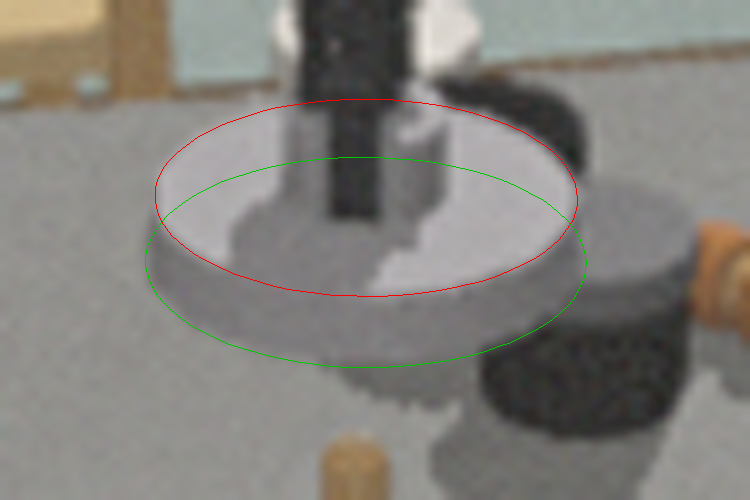

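The plate and rim follow the projected level outlines to within about half a pixel. The cover is level, with its rim at z ≈ 0.196 and the knob top at 0.136. Handing in.

```bash
python3 -c "
from h import *
print(job_done())"
```

```text
the job is handed in; nothing more can be done
None
```

The job is handed in at about 21 s of the 58 s allowed. I pulled the nested lids out of the holder by the knob, lowered them onto the pot and let go. I then took the cover by its collar and lifted it straight off, and the gripper is still holding it.

- **Inner lid:** contact came 55.9 mm above the parked height, against 56 mm expected. After the cover came off, the knob top was within a pixel of where a seated, level lid should put it.
- **Cover:** the gripper is closed at 43 mm on the 44 mm collar. The wrist carries about 2.3 N, so only the cover is hanging. It matches a level outline to about half a pixel, with its rim at about 0.196 m, 60 mm above the knob top.
- **Disagreements:** the cover sat about 2 mm off the inner lid's axis, within its side play, so I centred the collar grip on the cover. A last side-view fit of the cover centre failed because it found too few edge points. I used the top-view fit instead.
- **Not checked:** I took no final picture of the jar, bottle and cupping dome. The carry and lift were planned to stay clear of them, and I saw no unexpected contact forces.

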